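Lens changeover in the fixture chuck

TASK

Change over the lens in the bench's fixture chuck: unlock the chuck's lock collar, only then open the sleeve all the way, lift out the finished white-ringed lens, stand the orange-ringed lens on the seat in its place, tighten the sleeve as far as it will go so that all three jaws grip it firmly, and then turn the lock collar back to its locked mark. Every white-ringed lens, the one from the chuck and however many stand on the bench (these at any time), must end up standing upright in the blue tray; leave the other things on the bench alone.

Things in the scene. Friction and masses are not known exactly. Their poses are not given: they have to be found in the camera images.
- chuck: Fixed fixture chuck; origin at the centre of its underside on its vertical axis, z up, yaw varies. From below: foot disc (152 mm across), brass lock collar (134 mm), knurled steel sleeve (122 mm), and at 46 mm height a flat seat where a lens stands upright between three jaws, tops at 70 mm. Sleeve and collar turn about the same axis.
- sleeve (a joint): Sleeve angle (rad), positive counter-clockwise from above = opening. Moves all jaws 7.5 mm per rad: at 0 their faces are 27 mm from the axis, at 1.05 (open stop) 34.9 mm; clockwise tightens, stop at -0.75. The jaws are sprung: they touch a white-ringed lens at 0, the orange one at -0.33, and grip harder up to the stop (8 N at the handle). Friction 0.3 N m: stays where left.
- sleeve_knob (a point): Grip point of the sleeve's RED handle, an upright round post 16 mm in diameter, 92 mm from the chuck axis, top at 96 mm height; this point is on the post axis at 78 mm. Azimuth 2.64 rad plus the sleeve angle in the chuck's frame, seen from above. Below 45 mm a radial arm joins it to the sleeve.
- collar (a joint): Angle (rad) of the brass lock collar: 0 = locked (a stop, at the locked mark), grows counter-clockwise seen from above to 1.05 = fully unlocked (stop). Friction 0.12 N m; stays where it is left. It does not follow the sleeve.
- collar_knob (a point): Grip point of the collar's YELLOW handle, a post like the red one (16 mm diameter, 92 mm from the axis, top at 96 mm, this point at 78 mm). Azimuth -0.50 rad plus the collar angle in the chuck's frame. Locked mark: green plate on the bench under the handle; white plate: unlocked place. Below 25 mm a radial arm joins it to the collar.
- tray: Blue open outgoing tray, fixed: 212 (x) by 182 (y) mm outside, walls 35 mm high and 6 mm thick, floor 6 mm thick; origin at the centre of its underside. Room for four lenses standing two by two.
- next: The next lens, the only one with ORANGE rings: 72 mm tall, round, 0.22 kg, origin at the centre of its underside, z up when standing. Lower 28 mm: bare metal mount, 49 mm across; from 28 to 72 mm a black barrel 58 mm across, to be gripped there, with a ring (orange) round it and another on its top face round the green-coated glass.
- done0: Finished lens with WHITE rings that stands in the chuck at the start, gripped by the jaws (underside at 46 mm): 72 mm tall, round, 0.22 kg, origin at the centre of its underside, z up when standing. Lower 28 mm: bare metal mount, 54 mm across; from 28 to 72 mm a black barrel 58 mm across, to be gripped there, with a ring (white) round it and another on its top face round the green-coated glass.
- done1: Another finished lens with WHITE rings, standing on the bench if present (None if absent): 72 mm tall, round, 0.22 kg, origin at the centre of its underside, z up when standing. Lower 28 mm: bare metal mount, 54 mm across; from 28 to 72 mm a black barrel 58 mm across, to be gripped there, with a ring (white) round it and another on its top face round the green-coated glass.
- done2: Another finished lens with WHITE rings, standing on the bench if present (None if absent): 72 mm tall, round, 0.22 kg, origin at the centre of its underside, z up when standing. Lower 28 mm: bare metal mount, 54 mm across; from 28 to 72 mm a black barrel 58 mm across, to be gripped there, with a ring (white) round it and another on its top face round the green-coated glass.
- done3: Another finished lens with WHITE rings, standing on the bench if present (None if absent): 72 mm tall, round, 0.22 kg, origin at the centre of its underside, z up when standing. Lower 28 mm: bare metal mount, 54 mm across; from 28 to 72 mm a black barrel 58 mm across, to be gripped there, with a ring (white) round it and another on its top face round the green-coated glass.
- jaw0: One of the three dark steel chuck jaws (22 mm radially, 14 mm wide, 24 mm tall), moved by the sleeve only. Its origin is not on the jaw: it lies at the chuck's origin, shifted with the jaw's travel.
- jaw1: One of the three dark steel chuck jaws (22 mm radially, 14 mm wide, 24 mm tall), moved by the sleeve only. Its origin is not on the jaw: it lies at the chuck's origin, shifted with the jaw's travel.
- jaw2: One of the three dark steel chuck jaws (22 mm radially, 14 mm wide, 24 mm tall), moved by the sleeve only. Its origin is not on the jaw: it lies at the chuck's origin, shifted with the jaw's travel.
- camera: Bystander: open folding camera, 100 x 180 mm, up to 49 mm tall, lying on the bench; origin under its middle.
- spool: Bystander: metal solder spool, 60 mm across, 50 mm tall, standing.
- tape: Bystander: white roll of tape, 72 mm across, 25 mm tall.
- driver: Bystander: blue-handled screwdriver, 160 mm long, lying.
- cleaner: Bystander: small white bottle with blue cap, 48 mm across, 100 mm tall.
- cover: Bystander: black camera cover plate, 70 x 110 x 10 mm.
Not all that is in view belongs to the job. Leave any pink, red or turquoise look-alike of the done0 alone.

How it is judged:
By the outcome, as a careful person would: the job done as asked, in the order asked, and still so for the second after the job is handed in, with the robot touching nothing.
Of done1, done2, done3 only 1 to 3 are there at a start; the rules pass over those that are not, and their reading is None.
At some moment in a run one of done1, done2, done3 may be knocked a few centimetres aside while the robot is not near it.
It also fails if it takes over 210 s, if anything falls off the work surface, if the arm or the gripper's body presses on something with over 40 N, if the wrist force passes 120 N, or if a joint passes its speed limit or range.

ROBOT

A 7-joint arm with a two-finger parallel gripper is mounted at the origin on the work surface. World frame = base frame: x ahead of the robot, y to its left, z up, the work surface at z = 0. Lengths are in m, angles in rad, forces in N, time in s.
With the tool pointing down it reaches from about 0.35 to 0.9 m from the base axis. Payload 8.1 kg.
Tool frame: the origin (TCP) lies midway between the tips of the shut fingers; the grasp point (between the pads) lies 19 mm behind it; z points along the fingers, y is the line along which they close (so a half turn about z gives the same grasp; the last joint's range is limited). The gripper opens to 92 mm and grips with 3 to 60 N. Pads are 19 mm wide; open, the fingers measure 130 mm over their backs; the gripper's body (75 mm by 190 mm) begins 47 mm behind the grasp point.
Start: joints at [-1.405, 0.434, 0.025, 1.573, -0.012, 1.134, -0.075], TCP at [0.166, 0.603, 0.227] pointing down, gripper open.
Joint ranges: [-2.62, 2.62], [-0.44, 2.09], [-1.27, 1.32], [0.08, 2.57], [-1.32, 4.46], [0.12, 2], [-2.74, 2.74]. Speed limits (rad/s): [2.22, 2.22, 3.01, 3.01, 3.14, 3.14, 3.14].

INTERFACE

Orientations are given as a rotation vector (axis times angle).
In Python, from cell import arm gives the robot as it stands.
- The arm moves only by the tool carry_out, never from a script. Its arguments are lists of equal length, an entry for each row: "claw": the finger opening in cm, from 0 to 9.18; "delta_pos": the shift along the tool's x, y, z in cm, a list of three; "angular": the turn, a rotation vector about the tool's x, y, z in rad, a list of three. In form: {"claw": [claw, ...], "delta_pos": [[dx, dy, dz], ...], "angular": [[ax, ay, az], ...]}. A call has 1 to 20 rows; each row shifts and turns the commanded pose from where the row before left it, along the tool's axes as they then stand; what a row does not reach is not made up. A row lasts 1/10 s, in which the tool goes at most 50 mm and 8.59 degrees, less where a joint would pass 70% of its speed; a pose out of reach is approached as far as the arm can. A call with a gripper value outside its range is refused whole. The fingers move at their own pace and stop on an object; "force" is the grip in N (left out, the last holds). Time passes only in rows, so rows that do not move let the fingers close. It gives the time, the measured TCP pose, the force, the opening and the grip force at its end, in the units of the state.
- arm.observe(): the state, without advancing time (a new reading comes with each control period).
- arm.get_image(name): name is "scene" or "top" or "wrist"; returns a dict with "frame" (420x560x3 uint8, red, green, blue), "mtx" (3x3 intrinsics, pixels), "T" (4x4, takes a point from camera to world coordinates). Camera axes: x right, y down, z forward; pixel columns grow to the right and rows downward; lengths in m; the calibration is good to about 2 mm. A picture is of the moment at which its call begins. There is no depth.
- arm.sign_off(): hands the job in; it is judged then, once.
Trained networks look in a picture, given as the dict that the camera call returned (one of the last four; its "shot" number tells which), for a name from the list of things; names that differ only in an ending like _2 or _b are one class to them, and where a whole thing is asked for, a point or a joint stands for the part that bears it (a point fixed in the world has none). Each returns a list of dicts, best first, with "conf" (0 to 1); they miss things now and then, are a little off and sometimes report something else, mostly with a low value. They report only what shows in the picture. A call takes as long as a camera call. They do not tell look-alikes from the thing itself.
- arm.look_for(label, picture): "centre" ([column, row] as shares, 0 to 1, of the picture: columns of its width, rows of its height, amid what is visible of it).
- arm.trace(label, picture): "region" (420x560 bool, what is visible of it) and "centre" ([column, row] as shares, 0 to 1, of the picture: columns of its width, rows of its height, amid what is visible of it).
- arm.place_of(label, picture): "centre" ([column, row] as shares, 0 to 1, of the picture: columns of its width, rows of its height: a listed point, or the origin of a listed thing).
The state is a dict: "clock": time; "joints": joint angles; "dq": joint speeds; "joint_efforts": joint torques, N m; "position": TCP position; "ee_rot": TCP orientation; "force": force on the tool from outside, world axes, zero at the start; "ft_torque": the same for the moment, N m; "width": opening from 0.0 (shut) to 1.0 (fully open); "gripper_force": force on a finger pad.
Only numpy, scipy, OpenCV 4.12 (cv2) and the standard library are available. Lean on these libraries where they do the work, as an engineer would, in place of code of your own. Each camera call takes 0.05 s, during which the arm holds its last target. There are 200 camera calls.

## Working session

There is one attempt and no reset: what is moved stays moved. The work goes in short steps, Python scripts to look and compute and a tool call to move; the robot and the scene stay as the last step left them, time stands still between calls to the robot, and variables do not carry over. Pictures are saved under pics/ and viewed, at most 14 in all, crops included, and the job is handed in when it is done.

Besides the shell and the picture viewer there is one more tool, called after ">>>" by a JSON object that holds its "method" and its "body". carry_out: Moves the arm, as the interface text tells. Its arguments: {"type":"object","properties":{"claw":{"type":"array","items":{"type":"number"}},"delta_pos":{"type":"array","items":{"type":"array","items":{"type":"number"}}},"angular":{"type":"array","items":{"type":"array","items":{"type":"number"}}},"force":{"type":"number"}},"required":["claw","delta_pos","angular"]}

```bash
mkdir -p pics; ls; cat > h.py <<'E'
import numpy as np, cv2
from scipy.spatial.transform import Rotation as R
from cell import arm
def save(p,name): cv2.imwrite('pics/'+name,p['frame'][:,:,::-1])
def ray(p,c):
    u=np.array([c[0]*560,c[1]*420,1.]); d=p['T'][:3,:3]@np.linalg.solve(p['mtx'],u)
    return p['T'][:3,3],d
def at(p,c,z):
    o,d=ray(p,c); return o+d*(z-o[2])/d[2]
def tri(a,b):
    (o1,d1),(o2,d2)=a,b
    s=np.linalg.lstsq(np.c_[d1,-d2],o2-o1,rcond=None)[0]
    x,y=o1+s[0]*d1,o2+s[1]*d2
    return (x+y)/2,np.linalg.norm(x-y)
E
python3 - <<'E'
from h import *
np.set_printoptions(precision=3,suppress=True)
s=arm.observe(); print(s)
for n in('scene','top','wrist'):
    p=arm.get_image(n); save(p,n+'0.png'); print(n,p['T'][:3,3],p['mtx'][0,0])
    for l in ['chuck','sleeve_knob','collar_knob','tray','next','done0']:
        print(l,[(np.round(r['centre'],3).tolist(),round(r['conf'],2),at(p,r['centre'],{'sleeve_knob':.078,'collar_knob':.078}.get(l,0))[:2]) for r in arm.place_of(l,p)])
E
```

```text
pics
{'clock': 0.0, 'joints': array([-1.405,  0.435,  0.025,  1.574, -0.012,  1.134, -0.075]), 'dq': array([-0.   , -0.   ,  0.   ,  0.002, -0.001,  0.002, -0.001]), 'joint_efforts': array([  0.   , -66.784,   0.985, -31.446,  -0.06 ,   0.043,   0.   ]), 'position': array([0.166, 0.602, 0.226]), 'ee_rot': array([-0.421, -3.113,  0.002]), 'force': array([ 0.443,  0.463, -0.067]), 'ft_torque': array([-0.006, -0.034, -0.008]), 'gripper_force': 0.0, 'width': 0.9976540260772003}
scene [ 1.015 -0.025  0.807] 398.914529136465
chuck [([0.49, 0.586], 0.78, array([ 0.547, -0.008]))]
sleeve_knob [([0.532, 0.484], 0.8, array([0.481, 0.048]))]
collar_knob [([0.455, 0.634], 0.93, array([ 0.638, -0.05 ]))]
tray [([0.707, 0.562], 0.81, array([0.526, 0.283])), ([0.703, 0.76], 0.56, array([0.729, 0.236]))]
next [([0.352, 0.644], 0.89, array([ 0.605, -0.182]))]
done0 [([0.355, 0.53], 0.95, array([ 0.477, -0.188])), ([0.345, 0.436], 0.83, array([ 0.352, -0.213])), ([0.616, 0.389], 0.77, array([0.293, 0.191])), ([0.49, 0.56], 0.67, array([ 0.516, -0.006])), ([0.189, 0.762], 0.58, array([ 0.713, -0.361])), ([0.273, 0.584], 0.56, array([ 0.537, -0.29 ]))]
top [ 0.33  -0.034  1.085] 442.8184511724592
chuck [([0.507, 0.489], 0.91, array([0.556, 0.002]))]
sleeve_knob [([0.454, 0.529], 0.94, array([0.491, 0.06 ]))]
collar_knob [([0.557, 0.405], 0.86, array([ 0.633, -0.055]))]
tray [([0.299, 0.481], 0.61, array([0.523, 0.292])), ([0.757, 0.64], 0.31, array([ 0.447, -0.357]))]
next [([0.646, 0.467], 0.74, array([ 0.606, -0.189]))]
done0 [([0.71, 0.53], 0.83, array([ 0.552, -0.285])), ([0.759, 0.644], 0.8, array([ 0.444, -0.36 ])), ([0.341, 0.72], 0.8, array([0.29 , 0.188])), ([0.655, 0.7], 0.61, array([ 0.368, -0.225])), ([0.644, 0.57], 0.59, array([ 0.498, -0.198])), ([0.505, 0.474], 0.55, array([0.571, 0.006]))]
wrist [0.102 0.62  0.385] 339.2371449772081
chuck []
sleeve_knob []
collar_knob []
tray []
next []
done0 []
```

View pics/scene0.png

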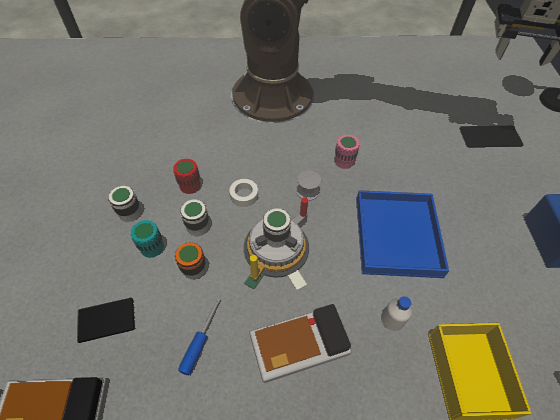

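View pics/top0.png

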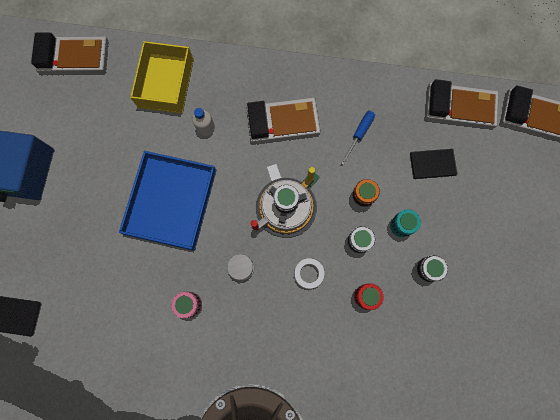

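The scene view shows the chuck at about (276,240), with red post (304,206) and yellow post (255,267) over the green plate. Candidates for the white-ringed lenses in scene pixels:
- White: (194,214) and (123,200), plus the one in the chuck (277,222). These fit the description.
- Look-alikes: turquoise (146,237), red (187,175) and pink (347,150). I'll leave these alone.
- Orange (190,258) is the next lens.

The yellow tray is not the target. I'll confirm with a crop and triangulate.

```bash
python3 - <<'E'
from h import *
np.set_printoptions(precision=4,suppress=True)
a=arm.get_image('scene'); b=arm.get_image('top')
cv2.imwrite('pics/crop1.png',cv2.resize(b['frame'][130:320,220:460,::-1],None,fx=3.3,fy=3.1,interpolation=cv2.INTER_CUBIC)[:600,:800])
for l in ['chuck','sleeve_knob','collar_knob','tray','next','done0']:
    A=arm.place_of(l,a);B=arm.place_of(l,b)
    for x in A:
        for y in B:
            X,e=tri(ray(a,x['centre']),ray(b,y['centre']))
            if e<.012: print(l,np.round(np.array(x['centre'])*[560,420]),np.round(np.array(y['centre'])*[560,420]),X,round(e,4))
# tray corners (blue), via mask in top
for p in (a,b):
    r=arm.trace('tray',p)
    for q in r[:1]:
        c=max(cv2.findContours(q['region'].astype(np.uint8),0,2)[0],key=cv2.contourArea)
        bx=cv2.approxPolyDP(c,0.03*cv2.arcLength(c,True),True)[:,0]
        print('tray corners rim z=.035',[at(p,(v+.5)/[560,420],.035)[:2] for v in bx])
s=arm.observe();print(R.from_rotvec(s['ee_rot']).as_matrix())
E
```

```text
sleeve_knob [301. 203.] [252. 225.] [0.4823 0.0594 0.0801] 0.0089
collar_knob [256. 262.] [313. 171.] [ 0.6305 -0.0528  0.0838] 0.009
tray [399. 234.] [171. 202.] [0.5248 0.2849 0.0075] 0.0065
next [195. 268.] [365. 196.] [ 0.6051 -0.1896  0.0133] 0.0109
done0 [150. 246.] [400. 227.] [ 0.5416 -0.2926  0.0039] 0.0037
done0 [130. 215.] [424. 270.] [ 0.4453 -0.361  -0.0077] 0.0005
done0 [192. 184.] [364. 296.] [ 0.3633 -0.2159  0.0096] 0.0025
tray corners rim z=.035 [array([0.4144, 0.2083]), array([0.637 , 0.1808]), array([0.6511, 0.3506]), array([0.434 , 0.3803])]
tray corners rim z=.035 [array([0.6333, 0.3627]), array([0.4261, 0.3773]), array([0.4131, 0.1952]), array([0.6174, 0.1781])]
[[-0.9641  0.2657  0.0001]
 [ 0.2657  0.9641  0.    ]
 [-0.      0.     -1.    ]]
```

View pics/crop1.png

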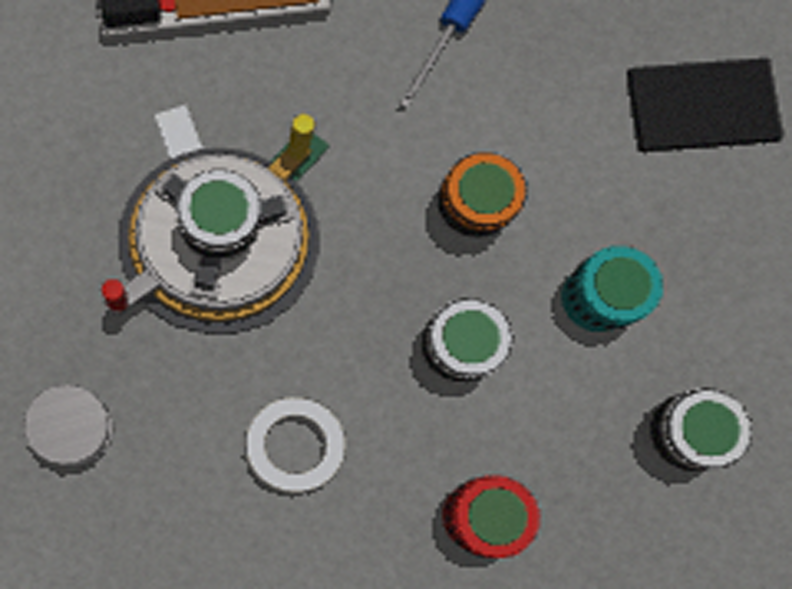

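The crop shows orange at (485,190), white rings at (470,340) and (710,430), and the chuck's white-ringed lens at (218,208). Turquoise (620,285) and red (495,515) are excluded. Next, I'll refine the positions from the green glass centroids and post colours in both views.

```bash
cat >> h.py <<'E'
def blobs(p,kind,amin=8):
    h=cv2.cvtColor(p['frame'],cv2.COLOR_RGB2HSV).astype(int); H,S,V=h[...,0],h[...,1],h[...,2]
    m={'green':(H>50)&(H<80)&(S>60)&(V>45),'yellow':(H>24)&(H<32)&(S>150)&(V>70),'red':((H<4)|(H>175))&(S>170)&(V>70)}[kind]
    n,_,st,c=cv2.connectedComponentsWithStats(m.astype(np.uint8))
    return [((c[i]+.5)/[560,420],st[i,4]) for i in range(1,n) if st[i,4]>=amin]
E
python3 - <<'E'
from h import *
np.set_printoptions(precision=4,suppress=True)
a=arm.get_image('scene'); b=arm.get_image('top')
for k in ('green',):
    for x,na in blobs(a,k):
        for y,nb in blobs(b,k):
            X,e=tri(ray(a,x),ray(b,y))
            if e<.006 and -.01<X[2]<.15: print(k,np.round(x*[560,420]),na,np.round(y*[560,420]),nb,X,round(e,4))
for n,p in (('scene',a),('top',b)):
    for l in ('sleeve_knob','collar_knob'):
        q=arm.trace(l,p)[0]; print(n,l,q['region'].sum(),np.round(np.array(q['centre'])*[560,420],1))
    for k,z in (('yellow',.096),('red',.096)):
        print(n,k,[(np.round(c*[560,420],1),m,at(p,c,.08)[:2]) for c,m in blobs(p,k) if m<200])
E
```

```text
green [349. 142.] 123 [184. 305.] 239 [0.2855 0.1891 0.0718] 0.0025
green [185. 167.] 145 [371. 297.] 233 [ 0.3611 -0.2208  0.0728] 0.0027
green [121. 195.] 176 [435. 268.] 234 [ 0.4439 -0.3596  0.073 ] 0.0026
green [193. 209.] 188 [363. 239.] 220 [ 0.4883 -0.19    0.0728] 0.0025
green [277. 219.] 224 [286. 197.] 226 [ 0.5509 -0.004   0.1184] 0.0022
green [144. 231.] 221 [409. 221.] 225 [ 0.5429 -0.2915  0.0732] 0.0018
green [189. 254.] 230 [367. 191.] 199 [ 0.6024 -0.1894  0.0723] 0.0023
scene sleeve_knob 432 [296.8 248.1]
scene collar_knob 538 [262.9 269.4]
scene yellow [(array([253.4, 258.6]), np.int32(38), array([ 0.6212, -0.0533])), (array([470.3, 324.7]), np.int32(93), array([0.772 , 0.3523])), (array([488.8, 418.8]), np.int32(21), array([0.9294, 0.3337]))]
scene red [(array([185.3, 168.2]), np.int32(130), array([ 0.3715, -0.2172])), (array([305. , 200.3]), np.int32(24), array([0.4747, 0.0637])), (array([311.9, 321.3]), np.int32(30), array([0.7569, 0.0561]))]
top sleeve_knob 338 [267.6 223.1]
top collar_knob 297 [311. 216.]
top yellow [(array([169.1,  51.5]), np.int32(10), array([0.8901, 0.3398])), (array([157.9,  52.1]), np.int32(8), array([0.8845, 0.3674])), (array([312. , 170.2]), np.int32(32), array([ 0.6324, -0.055 ]))]
top red [(array([55.1, 62.9]), np.int32(15), array([0.8195, 0.6155])), (array([450.1, 112.7]), np.int32(9), array([ 0.8234, -0.369 ])), (array([270.6, 131.3]), np.int32(21), array([0.7151, 0.056 ])), (array([254.1, 223.8]), np.int32(32), array([0.4866, 0.0607]))]
```

```bash
cat >> h.py <<'E'
def plan(x,y,z,yaz=None):
    s=arm.observe(); M=R.from_rotvec(s['ee_rot']).as_matrix(); cur=np.arctan2(M[1,1],M[0,1])
    t=0 if yaz is None else -(yaz-cur); t=(t+np.pi)%(2*np.pi)-np.pi
    M2=M@R.from_rotvec([0,0,t]).as_matrix()
    print('t',round(s['clock'],1),'pos',np.round(s['position'],4),'yaz',round(cur,3),'tilt',np.round(M[2,:2],3),'j',np.round(s['joints'],2),'| turn',round(t,3),'then cm',np.round(100*M2.T@(np.array([x,y,z])-s['position']),2))
E
python3 -c "
from h import *
plan(.629,-.054,.21,1.0)"
```

```text
t 2.1 pos [0.166  0.6025 0.2268] yaz 1.302 tilt [-0.  0.] j [-1.4   0.43  0.02  1.57 -0.01  1.13 -0.08] | turn 0.302 then cm [-74.43 -30.23   1.67]
```

>>> {"method": "carry_out", "body": {"claw": [5,5,5,5,5,5,5,5,5,5,5,5,5,5,5,5,5,5,5,5], "delta_pos": [[0,0,0],[0,0,0],[0,0,0],[-4.65,-1.89,0.1],[-4.65,-1.89,0.1],[-4.65,-1.89,0.1],[-4.65,-1.89,0.1],[-4.65,-1.89,0.1],[-4.65,-1.89,0.1],[-4.65,-1.89,0.1],[-4.65,-1.89,0.1],[-4.65,-1.89,0.1],[-4.65,-1.89,0.1],[-4.65,-1.89,0.1],[-4.65,-1.89,0.1],[-4.65,-1.89,0.1],[-4.65,-1.89,0.1],[-4.65,-1.89,0.1],[-4.65,-1.89,0.1],[0,0,0]], "angular": [[0,0,0.1],[0,0,0.1],[0,0,0.1],[0,0,0],[0,0,0],[0,0,0],[0,0,0],[0,0,0],[0,0,0],[0,0,0],[0,0,0],[0,0,0],[0,0,0],[0,0,0],[0,0,0],[0,0,0],[0,0,0],[0,0,0],[0,0,0],[0,0,0]]}}

```text
clock: 4.15
position: [0.6302, -0.0588, 0.2106]
ee_rot: [0.894, 3.009, -0.007]
force: [0.9, -0.2, -0.2]
width: 0.545
gripper_force: 0.0
```

```bash
python3 - <<'E'
from h import *
p=arm.get_image('wrist'); save(p,'w1.png')
for k in ('yellow','red','green'): print(k,[(np.round(c*[560,420]),m,np.round(at(p,c,.118 if k=='green' else .085)[:2],4)) for c,m in blobs(p,k,60)])
for l in ('sleeve_knob','collar_knob'): print(l,[(r['conf'],np.round(at(p,r['centre'],.078)[:2],4)) for r in arm.place_of(l,p)])
plan(.629,-.054,.062,1.0)
E
```

```text
yellow [(array([283., 191.]), np.int32(355), array([ 0.6246, -0.0515]))]
red [(array([ 9., 50.]), np.int32(798), array([ 0.4166, -0.1676])), (array([431., 209.]), np.int32(123), array([0.7077, 0.0473]))]
green [(array([282.,  75.]), np.int32(2799), array([ 0.55  , -0.0037])), (array([ 60., 143.]), np.int32(1685), array([ 0.5008, -0.1643])), (array([272., 182.]), np.int32(153), array([ 0.6085, -0.0506])), (array([292., 179.]), np.int32(85), array([ 0.6148, -0.0371])), (array([144., 236.]), np.int32(375), array([ 0.5893, -0.1582])), (array([ 22., 253.]), np.int32(1107), array([ 0.5481, -0.2483]))]
sleeve_knob []
collar_knob [(0.82, array([ 0.6291, -0.053 ]))]
t 4.3 pos [ 0.6278 -0.05    0.2104] yaz 1.002 tilt [0.001 0.   ] j [-0.28  0.47  0.4   1.61 -0.2   1.11  1.18] | turn 0.002 then cm [-0.33 -0.28 14.84]
```

View pics/w1.png

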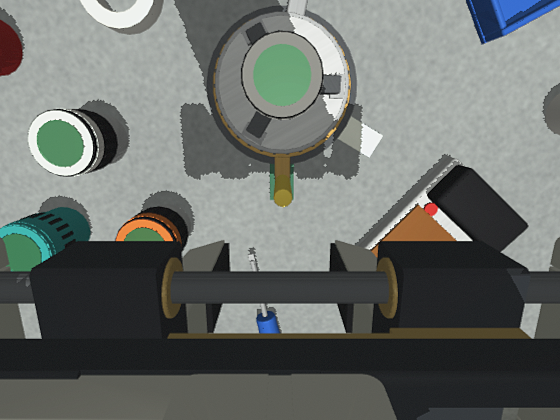

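The wrist view shows the yellow post top at (283,197) over the green plate, the chuck lens at (282,75) and the white unlocked plate at (368,140). This agrees with the two-view measurement.

>>> {"method": "carry_out", "body": {"claw": [5,5,5,5,5,5,1,1,1,1,1,1], "delta_pos": [[-0.3,-0.25,2],[0,0,2.8],[0,0,2.5],[0,0,2.5],[0,0,2.5],[0,0,2.5],[0,0,0],[0,0,0],[0,0,0],[0,0,0],[0,0,0],[0,0,0]], "angular": [[0,0,0],[0,0,0],[0,0,0],[0,0,0],[0,0,0],[0,0,0],[0,0,0],[0,0,0],[0,0,0],[0,0,0],[0,0,0],[0,0,0]], "force": 25}}

```text
clock: 5.5
position: [0.6299, -0.0541, 0.064]
ee_rot: [0.881, 3.014, 0.001]
force: [-1.4, 0.1, 7.5]
width: 0.169
gripper_force: 25.0
```

>>> {"method": "carry_out", "body": {"claw": [1,1,1,1,1,1,1,1,1,1,1,1], "delta_pos": [[0.046,0.918,0],[0.046,0.918,0],[0.046,0.918,0],[0.046,0.918,0],[0.046,0.918,0],[0.046,0.918,0],[0.046,0.918,0],[0.046,0.918,0],[0.046,0.918,0],[0.046,0.918,0],[0.02,0.6,0],[0,0,0]], "angular": [[0,0,-0.1],[0,0,-0.1],[0,0,-0.1],[0,0,-0.1],[0,0,-0.1],[0,0,-0.1],[0,0,-0.1],[0,0,-0.1],[0,0,-0.1],[0,0,-0.1],[0,0,-0.06],[0,0,0]]}}

```text
clock: 6.7
position: [0.6334, 0.039, 0.0639]
ee_rot: [-0.765, 3.045, -0.001]
force: [-0.5, 0.2, 6.4]
width: 0.168
gripper_force: 25.0
```

```bash
python3 - <<'E'
from h import *
s=arm.observe(); d=s['position'][:2]-[.5505,-.004]; print(np.arctan2(d[1],d[0])+.57,np.hypot(*d),s['force'],s['ft_torque'])
plan(.629,-.053,.062,1.0)
E
```

```text
1.0486099929070734 0.09337991832342683 [-0.50063234  0.21430273  6.42116256] [-0.04063536  0.17076979 -0.09988358]
t 6.7 pos [0.6334 0.039  0.0639] yaz 2.063 tilt [-0.002 -0.001] j [-0.18  0.61  0.06  1.72 -0.04  0.81  1.96] | turn 1.063 then cm [-4.6  -7.98  0.2 ]
```

Nudging it a bit further until the stop shows in the force.

>>> {"method": "carry_out", "body": {"claw": [1,1,1,1,1], "delta_pos": [[0,0.3,0],[0,0.3,0],[0,0,0],[0,0,0],[0,0,0]], "angular": [[0,0,-0.03],[0,0,-0.03],[0,0,0],[0,0,0],[0,0,0]]}}

```text
clock: 7.2
position: [0.6329, 0.039, 0.064]
ee_rot: [-0.845, 3.021, -0.01]
force: [8.1, -12.0, 1.5]
width: 0.165
gripper_force: 25.0
```

The collar is at its stop (force 14 N). Now I'll release, lift and plan for the red post.

>>> {"method": "carry_out", "body": {"claw": [5,5,5,5,5,5,5,5], "delta_pos": [[0,-0.6,0],[0,0,0],[0,0,0],[0,0,-3],[0,0,-4],[0,0,-4],[0,0,-3],[0,0,0]], "angular": [[0,0,0],[0,0,0],[0,0,0],[0,0,0],[0,0,0],[0,0,0],[0,0,0],[0,0,0]]}}

```text
clock: 8.0
position: [0.6351, 0.0406, 0.2077]
ee_rot: [-0.854, 3.015, -0.0]
force: [0.3, 0.2, 0.4]
width: 0.544
gripper_force: 0.0
```

```bash
python3 - <<'E'
from h import *
plan(.485,.060,.20,.80)
b=arm.get_image('scene')
print('yellow',[(np.round(c*[560,420]),m,np.round(at(b,c,.09)[:2],4)) for c,m in blobs(b,'yellow')])
E
```

```text
t 8.0 pos [0.6351 0.0406 0.2077] yaz 2.123 tilt [-0.007 -0.002] j [-0.18  0.46  0.05  1.58 -0.03  1.09  2.  ] | turn 1.323 then cm [12.12 -9.07  0.66]
yellow [(array([478., 375.]), np.int32(4227), array([0.8632, 0.3328]))]
```

>>> {"method": "carry_out", "body": {"claw": [5,5,5,5,5,5,5,5,5,5,5,5,5,5,5,5,5], "delta_pos": [[0,0,0],[0,0,0],[0,0,0],[0,0,0],[0,0,0],[0,0,0],[0,0,0],[0,0,0],[0,0,0],[0,0,0],[0,0,0],[0,0,0],[3,-2.25,0],[3,-2.25,0],[3,-2.25,0],[3,-2.25,0],[0,0,0]], "angular": [[0,0,0.11],[0,0,0.11],[0,0,0.11],[0,0,0.11],[0,0,0.11],[0,0,0.11],[0,0,0.11],[0,0,0.11],[0,0,0.11],[0,0,0.11],[0,0,0.11],[0,0,0.11],[0,0,0],[0,0,0],[0,0,0],[0,0,0],[0,0,0]]}}

```text
clock: 9.75
position: [0.4782, 0.059, 0.2011]
ee_rot: [-1.173, -2.908, 0.003]
force: [0.2, -0.5, 0.2]
width: 0.543
gripper_force: 0.0
```

```bash
python3 - <<'E'
from h import *
p=arm.get_image('wrist'); b=arm.get_image('scene')
for l in ('sleeve_knob','collar_knob'):
  for q in (p,b): print(l,[(r['conf'],np.round(at(q,r['centre'],.078)[:2],4)) for r in arm.place_of(l,q)])
plan(.485,.060,.062,.80)
E
```

```text
sleeve_knob [(0.72, array([0.4854, 0.0596]))]
sleeve_knob [(0.93, array([0.4789, 0.0581]))]
collar_knob []
collar_knob [(0.77, array([0.6323, 0.0347]))]
t 10.1 pos [0.4848 0.0581 0.2024] yaz 0.802 tilt [-0. -0.] j [-0.53  0.24  0.37  1.95 -0.1   0.97  0.69] | turn 0.002 then cm [ 0.12  0.16 14.04]
```

>>> {"method": "carry_out", "body": {"claw": [5,5,5,5,5,5,1,1,1,1,1,1], "delta_pos": [[0.1,0.15,2],[0,0,2.5],[0,0,2.5],[0,0,2.5],[0,0,2.5],[0,0,2],[0,0,0],[0,0,0],[0,0,0],[0,0,0],[0,0,0],[0,0,0]], "angular": [[0,0,0],[0,0,0],[0,0,0],[0,0,0],[0,0,0],[0,0,0],[0,0,0],[0,0,0],[0,0,0],[0,0,0],[0,0,0],[0,0,0]]}}

```text
clock: 11.25
position: [0.4847, 0.0599, 0.0636]
ee_rot: [1.178, 2.911, 0.001]
force: [-1.6, -1.3, 6.9]
width: 0.164
gripper_force: 25.0
```

>>> {"method": "carry_out", "body": {"claw": [1,1,1,1,1,1,1,1,1,1,1,1,1,1], "delta_pos": [[-0.046,-0.918,0],[-0.046,-0.918,0],[-0.046,-0.918,0],[-0.046,-0.918,0],[-0.046,-0.918,0],[-0.046,-0.918,0],[-0.046,-0.918,0],[-0.046,-0.918,0],[-0.046,-0.918,0],[-0.046,-0.918,0],[-0.046,-0.918,0],[-0.046,-0.918,0],[0,0,0],[0,0,0]], "angular": [[0,0,-0.1],[0,0,-0.1],[0,0,-0.1],[0,0,-0.1],[0,0,-0.1],[0,0,-0.1],[0,0,-0.1],[0,0,-0.1],[0,0,-0.1],[0,0,-0.1],[0,0,-0.1],[0,0,-0.1],[0,0,0],[0,0,0]]}}

```text
clock: 12.65
position: [0.467, -0.0432, 0.0635]
ee_rot: [-0.671, 3.069, -0.001]
force: [-2.8, -1.4, 8.4]
width: 0.166
gripper_force: 25.0
```

```bash
python3 - <<'E'
from h import *
s=arm.observe(); d=s['position'][:2]-[.5505,-.004]; print((np.arctan2(d[1],d[0]))%6.28-2.57,np.hypot(*d),s['force'],s['ft_torque'])
plan(.629,-.053,.062)
E
```

```text
1.007413258395872 0.09229767527327391 [-2.8204725  -1.38414787  8.39971396] [-0.41352276  0.60841711  0.24087308]
t 12.7 pos [ 0.467  -0.0432  0.0635] yaz 2.001 tilt [-0.    -0.001] j [-0.01  0.41 -0.02  2.12  0.02  0.61  1.96] | turn 0.0 then cm [-14.32  -7.65   0.16]
```

>>> {"method": "carry_out", "body": {"claw": [1,1,1,1,1], "delta_pos": [[-0.02,-0.5,0],[0,-0.4,0],[0,0,0],[0,0,0],[0,0,0]], "angular": [[0,0,-0.05],[0,0,-0.02],[0,0,0],[0,0,0],[0,0,0]]}}

```text
clock: 13.15
position: [0.4684, -0.0461, 0.0633]
ee_rot: [0.784, -3.039, -0.008]
force: [-11.8, 16.9, 18.8]
width: 0.17
gripper_force: 25.0
```

The sleeve is at its open stop. Next: release, rise and position over the chuck lens.

>>> {"method": "carry_out", "body": {"claw": [5,5,5,5,5,5,5,8,8], "delta_pos": [[0,0.4,0],[0,0,0],[0,0,0],[0,0,-3],[0,0,-4],[0,0,-4],[0,0,-3],[0,0,0],[0,0,0]], "angular": [[0,0,0],[0,0,0],[0,0,0],[0,0,0],[0,0,0],[0,0,0],[0,0,0],[0,0,0],[0,0,0]]}}

```text
clock: 14.05
position: [0.4695, -0.0474, 0.2032]
ee_rot: [-0.777, 3.042, -0.001]
force: [-0.2, 0.1, -0.4]
width: 0.667
gripper_force: 0.0
```

```bash
python3 - <<'E'
from h import *
p=arm.get_image('wrist'); b=arm.get_image('scene'); save(b,'s2.png')
for l in ('sleeve_knob','collar_knob'):
  for q in (p,b): print(l,[(r['conf'],np.round(at(q,r['centre'],.078)[:2],4)) for r in arm.place_of(l,q)])
for q in (p,b): print([(np.round(c*[560,420]),m,np.round(at(q,c,.118)[:2],4),np.round(at(q,c,.072)[:2],4)) for c,m in blobs(q,'green',100)])
plan(.5505,-.004,.080)
E
```

```text
sleeve_knob [(0.65, array([ 0.5179, -0.0227])), (0.61, array([ 0.4675, -0.0459]))]
sleeve_knob [(0.66, array([ 0.4642, -0.0446]))]
collar_knob []
collar_knob [(0.86, array([0.6396, 0.0403]))]
[(array([119., 138.]), np.int32(1802), array([ 0.4753, -0.1729]), array([ 0.4875, -0.1904])), (array([ 70., 237.]), np.int32(277), array([ 0.5617, -0.1779]), array([ 0.5903, -0.1964])), (array([279., 319.]), np.int32(1285), array([ 0.5475, -0.0052]), array([0.5734, 0.009 ]))]
[(array([349., 142.]), np.int32(123), array([0.3312, 0.1769]), array([0.2856, 0.1903])), (array([185., 167.]), np.int32(145), array([ 0.4014, -0.2074]), array([ 0.3604, -0.2196])), (array([121., 195.]), np.int32(177), array([ 0.479 , -0.3377]), array([ 0.4432, -0.3586])), (array([193., 209.]), np.int32(188), array([ 0.5208, -0.1787]), array([ 0.4877, -0.1889])), (array([277., 219.]), np.int32(228), array([ 0.5504, -0.0028]), array([ 0.5194, -0.0013])), (array([144., 231.]), np.int32(221), array([ 0.5718, -0.2743]), array([ 0.5422, -0.2909])), (array([189., 254.]), np.int32(230), array([ 0.6281, -0.1781]), array([ 0.6023, -0.1883])), (array([254., 279.]), np.int32(190), array([ 0.6859, -0.0505]), array([ 0.6639, -0.0522]))]
t 14.3 pos [ 0.4686 -0.047   0.2019] yaz 2.072 tilt [0.002 0.001] j [ 0.02  0.21 -0.04  1.96  0.01  0.96  2.05] | turn 0.0 then cm [-9.27 -0.17 12.17]
```

View pics/s2.png

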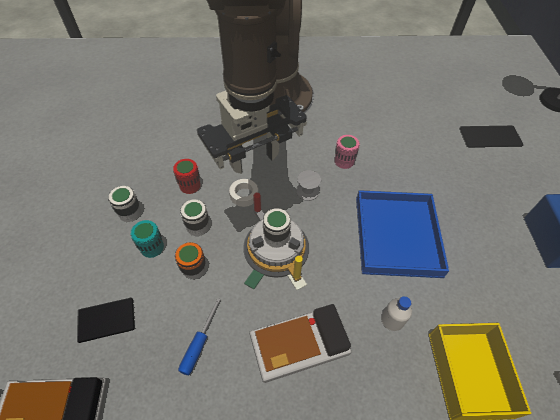

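The scene shows the yellow post (298,268) now over the white plate (298,281), the red post swung open (257,202), and the jaws clear of the lens (277,222). I'll grasp the chuck lens.

>>> {"method": "carry_out", "body": {"claw": [8,8,8,8,8,8,8,8,8,4,4,4,4,4], "delta_pos": [[-3.1,-0.05,0],[-3.1,-0.05,0],[-3.05,-0.05,0],[0,0,0],[0,0,3.2],[0,0,3],[0,0,3],[0,0,3],[0,0,0],[0,0,0],[0,0,0],[0,0,0],[0,0,0],[0,0,0]], "angular": [[0,0,0],[0,0,0],[0,0,0],[0,0,0],[0,0,0],[0,0,0],[0,0,0],[0,0,0],[0,0,0],[0,0,0],[0,0,0],[0,0,0],[0,0,0],[0,0,0]], "force": 25}}

```text
clock: 15.75
position: [0.5518, -0.0037, 0.0823]
ee_rot: [-0.778, 3.041, -0.001]
force: [-1.0, 0.0, 7.2]
width: 0.631
gripper_force: 25.0
```

>>> {"method": "carry_out", "body": {"claw": [4,4,4,4,4,4,4], "delta_pos": [[0,0,-1.5],[0,0,-2.5],[0,0,-3],[0,0,-3],[0,0,-2],[0,0,-1],[0,0,0]], "angular": [[0,0,0],[0,0,0],[0,0,0],[0,0,0],[0,0,0],[0,0,0],[0,0,0]]}}

```text
clock: 16.45
position: [0.5515, -0.0038, 0.2121]
ee_rot: [-0.778, 3.041, -0.001]
force: [-0.2, 0.5, -3.2]
width: 0.626
gripper_force: 25.0
```

```bash
python3 - <<'E'
from h import *
plan(.577,.321,.16,-.075)
b=arm.get_image('top')
print([(round(r['conf'],2),at(b,r['centre'],0)) for r in arm.place_of('tray',b)])
E
```

```text
t 16.4 pos [ 0.5515 -0.0038  0.2121] yaz 2.072 tilt [-0.002 -0.001] j [-0.05  0.33 -0.05  1.77  0.02  1.04  1.96] | turn 2.147 then cm [32.58  0.09  5.22]
[(0.31, array([ 0.49229413, -0.18634257,  0.        ]))]
```

>>> {"method": "carry_out", "body": {"claw": [4,4,4,4,4,4,4,4,4,4,4,4,4,4,4,4,4], "delta_pos": [[0,0,0],[0,0,0],[0,0,0],[0,0,0],[0,0,0],[0,0,0],[0,0,0],[0,0,0],[0,0,0],[0,0,0],[0,0,0],[0,0,0],[0,0,0],[0,0,0],[0,0,0],[0,0,0],[0,0,0]], "angular": [[0,0,0.134],[0,0,0.134],[0,0,0.134],[0,0,0.134],[0,0,0.134],[0,0,0.134],[0,0,0.134],[0,0,0.134],[0,0,0.134],[0,0,0.134],[0,0,0.134],[0,0,0.134],[0,0,0.134],[0,0,0.134],[0,0,0.134],[0,0,0.134],[0,0,0]]}}

```text
clock: 18.25
position: [0.5501, -0.0037, 0.2093]
ee_rot: [-2.301, -2.137, 0.004]
force: [0.3, 0.1, -2.2]
width: 0.627
gripper_force: 25.0
```

>>> {"method": "carry_out", "body": {"claw": [4,4,4,4,4,4,4,4,4,4,4,4], "delta_pos": [[2,0,0],[3.5,0,0],[3.5,0,0],[3.5,0,0],[3.5,0,0],[3.5,0,0],[3.5,0,0],[3.5,0,0],[3.5,0,0],[2.6,0,0],[0,0,0],[0,0,0]], "angular": [[0,0,0],[0,0,0],[0,0,0],[0,0,0],[0,0,0],[0,0,0],[0,0,0],[0,0,0],[0,0,0],[0,0,0],[0,0,0],[0,0,0]]}}

```text
clock: 19.45
position: [0.5738, 0.3213, 0.2094]
ee_rot: [2.296, 2.145, -0.004]
force: [-0.1, -1.6, -1.6]
width: 0.627
gripper_force: 25.0
```

```bash
python3 - <<'E'
from h import *
plan(.577,.321,.042,-.075)
b=arm.get_image('wrist'); save(b,'w3.png')
for q in (b,):
    h=cv2.cvtColor(q['frame'],cv2.COLOR_RGB2HSV); m=cv2.inRange(h,(108,120,60),(125,255,255)); print(m.sum()/255)
    print([(round(r['conf'],2),at(q,r['centre'],0)) for r in arm.place_of('tray',q)])
E
```

```text
t 19.4 pos [0.5738 0.3213 0.2094] yaz -0.068 tilt [-0.002 -0.001] j [-0.79  0.51  0.31  1.52 -0.17  1.14 -0.52] | turn 0.007 then cm [ 0.02  0.34 16.74]
17973.0
[(0.9, array([0.52624774, 0.28479196, 0.        ]))]
```

View pics/w3.png

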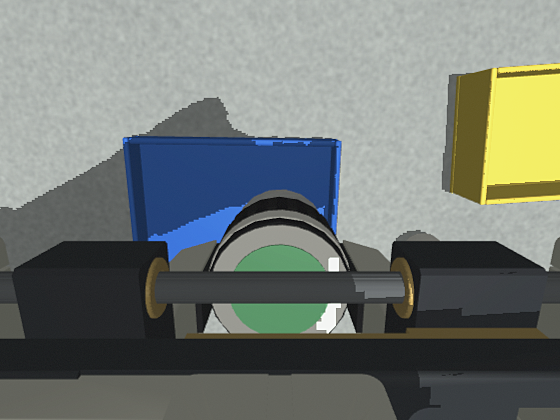

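The wrist view shows the tray axis-aligned with the tool (far corners at (125,138) and (340,138)) and the lens held upright at (280,290). The tray centre reads (0.526, 0.285). I'll set the lens down.

>>> {"method": "carry_out", "body": {"claw": [4,4,4,4,4,4,4,4,4,7,7,7,7,7,7,7,7,7], "delta_pos": [[0,0.3,2],[0,0,3],[0,0,3],[0,0,3],[0,0,3],[0,0,1.5],[0,0,0.7],[0,0,0.4],[0,0,0],[0,0,0],[0,0,0],[0,0,0],[0,0,0],[0,0,-2],[0,0,-4],[0,0,-4],[0,0,-4],[0,0,-3]], "angular": [[0,0,0],[0,0,0],[0,0,0],[0,0,0],[0,0,0],[0,0,0],[0,0,0],[0,0,0],[0,0,0],[0,0,0],[0,0,0],[0,0,0],[0,0,0],[0,0,0],[0,0,0],[0,0,0],[0,0,0],[0,0,0]]}}

```text
clock: 21.35
position: [0.578, 0.3213, 0.2179]
ee_rot: [2.3, 2.14, 0.004]
force: [0.2, 0.7, -0.2]
width: 0.759
gripper_force: 0.0
```

```bash
python3 - <<'E'
from h import *
b=arm.get_image('scene'); w=arm.get_image('wrist')
for q in (b,w): print([(np.round(c*[560,420]),m,np.round(at(q,c,.078)[:2],4),np.round(at(q,c,.072)[:2],4)) for c,m in blobs(q,'green',100)])
plan(.6024,-.1892,.2,0)
E
```

```text
[(array([349., 142.]), np.int32(125), array([0.2914, 0.1888]), array([0.2854, 0.1906])), (array([185., 167.]), np.int32(145), array([ 0.3658, -0.218 ]), array([ 0.3604, -0.2196])), (array([121., 195.]), np.int32(176), array([ 0.4479, -0.356 ]), array([ 0.4432, -0.3587])), (array([193., 209.]), np.int32(187), array([ 0.492 , -0.1876]), array([ 0.4877, -0.1889])), (array([144., 231.]), np.int32(221), array([ 0.5461, -0.2888]), array([ 0.5422, -0.2909])), (array([430., 238.]), np.int32(226), array([0.5801, 0.3257]), array([0.5766, 0.3286])), (array([189., 254.]), np.int32(230), array([ 0.6057, -0.187 ]), array([ 0.6023, -0.1883])), (array([254., 279.]), np.int32(188), array([ 0.6669, -0.0521]), array([ 0.664 , -0.0524]))]
[(array([277., 197.]), np.int32(1457), array([0.5794, 0.3237]), array([0.5793, 0.3224]))]
t 21.4 pos [0.5798 0.3222 0.2202] yaz -0.072 tilt [0.005 0.007] j [-0.79  0.51  0.32  1.51 -0.17  1.15 -0.52] | turn -0.072 then cm [-51.15   2.25   1.8 ]
```

The lens stands in the tray at (0.579, 0.323). Next is the orange lens.

>>> {"method": "carry_out", "body": {"claw": [8,8,8,8,8,8,8,8,8,8,8,8,8,8,8], "delta_pos": [[-2,0.23,0],[-4,0.47,0.1],[-4,0.47,0.1],[-4,0.47,0.1],[-4,0.47,0.1],[-4,0.47,0.1],[-4,0.47,0.1],[-4,0.47,0.1],[-4,0.47,0.1],[-4,0.47,0.1],[-4,0.47,0.1],[-4,0.47,0.1],[-3,0.3,0],[-1.8,0.2,0],[0,0,0]], "angular": [[0,0,0],[0,0,0],[0,0,0],[0,0,0],[0,0,0],[0,0,0],[0,0,0],[0,0,0],[0,0,0],[0,0,0],[0,0,0],[0,0,0],[0,0,0],[0,0,0],[0,0,0]]}}

```text
clock: 22.95
position: [0.5976, -0.1945, 0.2027]
ee_rot: [-2.306, -2.133, 0.005]
force: [-0.5, 1.0, -0.7]
width: 0.871
gripper_force: 0.0
```

>>> {"method": "carry_out", "body": {"claw": [8,8,8,8,8,8,8,8,8,8,8,8,8,8,8,8,8], "delta_pos": [[0,0,0],[0,0,0],[0,0,0],[0,0,0],[0,0,0],[0,0,0],[0,0,0],[0,0,0],[0,0,0],[0,0,0],[0,0,0],[0,0,0],[0,0,0],[0,0,0],[0,0,0],[0,0,0],[0,0,0]], "angular": [[0,0,-0.1325],[0,0,-0.1325],[0,0,-0.1325],[0,0,-0.1325],[0,0,-0.1325],[0,0,-0.1325],[0,0,-0.1325],[0,0,-0.1325],[0,0,-0.1325],[0,0,-0.1325],[0,0,-0.1325],[0,0,-0.1325],[0,0,-0.1325],[0,0,-0.1325],[0,0,-0.1325],[0,0,-0.1325],[0,0,0]]}}

```text
clock: 24.65
position: [0.599, -0.1888, 0.2029]
ee_rot: [0.747, -3.05, -0.002]
force: [0.1, -0.0, 0.1]
width: 0.872
gripper_force: 0.0
```

```bash
python3 - <<'E'
from h import *
w=arm.get_image('wrist')
print([(np.round(c*[560,420]),m,np.round(at(w,c,.072)[:2],4)) for c,m in blobs(w,'green',100)])
plan(.6024,-.1892,.034)
E
```

```text
[(array([343.,  78.]), np.int32(2073), array([ 0.487 , -0.1897])), (array([198.,  81.]), np.int32(2070), array([ 0.5421, -0.2916])), (array([277., 202.]), np.int32(1535), array([ 0.6017, -0.1891]))]
t 24.7 pos [ 0.5991 -0.1889  0.2031] yaz 2.046 tilt [0.001 0.001] j [ 0.29  0.46 -0.1   1.59  0.05  1.09  2.22] | turn 0.0 then cm [-0.3  -0.2  16.91]
```

>>> {"method": "carry_out", "body": {"claw": [8,8,8,8,8,8,8,4,4,4,4,4,4,4,4,4,4,4], "delta_pos": [[-0.3,-0.15,2],[0,0,3],[0,0,3],[0,0,3],[0,0,3],[0,0,2.8],[0,0,0],[0,0,0],[0,0,0],[0,0,0],[0,0,0],[0,0,0],[0,0,-2],[0,0,-4],[0,0,-4],[0,0,-4],[0,0,-3],[0,0,0]], "angular": [[0,0,0],[0,0,0],[0,0,0],[0,0,0],[0,0,0],[0,0,0],[0,0,0],[0,0,0],[0,0,0],[0,0,0],[0,0,0],[0,0,0],[0,0,0],[0,0,0],[0,0,0],[0,0,0],[0,0,0],[0,0,0]], "force": 25}}

```text
clock: 26.5
position: [0.6055, -0.1905, 0.2114]
ee_rot: [-0.74, 3.045, -0.006]
force: [1.2, -0.5, -0.8]
width: 0.626
gripper_force: 25.0
```

```bash
python3 - <<'E'
from h import *
plan(.5508,-.004,.21)
w=arm.get_image('scene')
print([(np.round(c*[560,420]),m,np.round(at(w,c,.072)[:2],4)) for c,m in blobs(w,'green',100)])
E
```

```text
t 26.5 pos [ 0.6055 -0.1905  0.2114] yaz 2.047 tilt [-0.007 -0.006] j [ 0.29  0.46 -0.1   1.57  0.05  1.1   2.22] | turn 0.0 then cm [-3.69 19.08  0.05]
[(array([349., 142.]), np.int32(123), array([0.2856, 0.1903])), (array([172., 209.]), np.int32(170), array([ 0.4848, -0.2384])), (array([143., 231.]), np.int32(206), array([ 0.543 , -0.2919])), (array([430., 238.]), np.int32(221), array([0.5768, 0.3288])), (array([254., 279.]), np.int32(188), array([ 0.664 , -0.0524]))]
```

>>> {"method": "carry_out", "body": {"claw": [4,4,4,4,4,4,4,4,4,4], "delta_pos": [[-0.4,1.6,0],[-0.6,3,0],[-0.6,3,0],[-0.6,3,0],[-0.6,3,0],[-0.5,3,0],[-0.4,2.4,0],[0,0,0],[0,0,0],[0,0,0]], "angular": [[0,0,0],[0,0,0],[0,0,0],[0,0,0],[0,0,0],[0,0,0],[0,0,0],[0,0,0],[0,0,0],[0,0,0]]}}

```text
clock: 27.55
position: [0.5481, -0.0046, 0.205]
ee_rot: [0.741, -3.051, 0.0]
force: [-0.1, -0.0, -2.4]
width: 0.629
gripper_force: 25.0
```

```bash
python3 - <<'E'
from h import *
plan(.5508,-.004,.0825)
w=arm.get_image('wrist');save(w,'w4.png')
for l in ('chuck','sleeve_knob','collar_knob'): print(l,[(round(r['conf'],2),np.round(at(w,r['centre'],0 if l=='chuck' else .078),4)) for r in arm.place_of(l,w)])
E
```

```text
t 27.6 pos [ 0.5481 -0.0046  0.205 ] yaz 2.047 tilt [0.002 0.   ] j [ 0.03  0.34 -0.16  1.78  0.06  1.03  1.9 ] | turn 0.0 then cm [-0.29 -0.08 12.25]
chuck [(0.75, array([ 0.5485, -0.0071,  0.    ]))]
sleeve_knob [(0.66, array([ 0.4698, -0.0431,  0.078 ]))]
collar_knob []
```

View pics/w4.png

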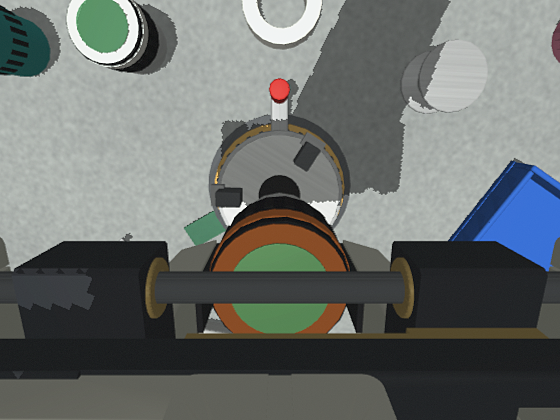

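The wrist view shows the orange lens held upright at (280,290), the jaws open, and the red post at (280,90). I'll lower it onto the seat.

>>> {"method": "carry_out", "body": {"claw": [4,4,4,4,4,4,4,4], "delta_pos": [[-0.3,-0.05,2],[0,0,3],[0,0,3],[0,0,2.5],[0,0,1],[0,0,0.5],[0,0,0.2],[0,0,0]], "angular": [[0,0,0],[0,0,0],[0,0,0],[0,0,0],[0,0,0],[0,0,0],[0,0,0],[0,0,0]]}}

```text
clock: 28.55
position: [0.5523, -0.003, 0.0846]
ee_rot: [-0.742, 3.051, -0.0]
force: [0.0, 0.2, -1.9]
width: 0.625
gripper_force: 25.0
```

>>> {"method": "carry_out", "body": {"claw": [4,4,4], "delta_pos": [[0,0,0.15],[0,0,0.1],[0,0,0]], "angular": [[0,0,0],[0,0,0],[0,0,0]]}}

```text
clock: 28.85
position: [0.5525, -0.0029, 0.0833]
ee_rot: [-0.742, 3.05, -0.001]
force: [-4.1, -0.9, 12.2]
width: 0.628
gripper_force: 25.0
```

>>> {"method": "carry_out", "body": {"claw": [7,7,7,7,7,7,7,7], "delta_pos": [[0,0,-0.1],[0,0,0],[0,0,0],[0,0,-2],[0,0,-4],[0,0,-4],[0,0,-2],[0,0,0]], "angular": [[0,0,0],[0,0,0],[0,0,0],[0,0,0],[0,0,0],[0,0,0],[0,0,0],[0,0,0]]}}

```text
clock: 29.65
position: [0.5535, -0.0029, 0.2056]
ee_rot: [-0.741, 3.047, -0.002]
force: [0.1, 1.0, -0.3]
width: 0.763
gripper_force: 0.0
```

```bash
python3 - <<'E'
from h import *
plan(.4685,-.046,.20)
w=arm.get_image('wrist'); b=arm.get_image('top')
print([(np.round(c*[560,420]),m,np.round(at(w,c,.118)[:2],4)) for c,m in blobs(w,'green',100)])
print([(np.round(c*[560,420]),m,np.round(at(b,c,.072)[:2],4)) for c,m in blobs(b,'green',100)])
E
```

```text
t 29.6 pos [ 0.5535 -0.0029  0.2056] yaz 2.048 tilt [-0.005 -0.002] j [ 0.03  0.34 -0.16  1.77  0.06  1.02  1.89] | turn 0.0 then cm [9.53 0.07 0.51]
[(array([103.,  19.]), np.int32(1884), array([ 0.4905, -0.1647])), (array([281., 209.]), np.int32(2112), array([ 0.5508, -0.0037])), (array([206., 223.]), np.int32(776), array([ 0.5864, -0.0488]))]
[(array([150., 170.]), np.int32(202), array([0.5816, 0.3262])), (array([409., 221.]), np.int32(224), array([ 0.5433, -0.2928])), (array([363., 239.]), np.int32(220), array([ 0.4886, -0.1914])), (array([435., 268.]), np.int32(233), array([ 0.4442, -0.3612])), (array([371., 297.]), np.int32(232), array([ 0.3612, -0.2222])), (array([184., 305.]), np.int32(239), array([0.2855, 0.1878]))]
```

The lens is on the chuck axis (0.5508, -0.0037). Back to the red post.

>>> {"method": "carry_out", "body": {"claw": [5,5,5,5,5,5,5,5,5,5,5,1,1,1,1,1,1], "delta_pos": [[2,0,0],[3,0.05,0],[3,0,0],[1.6,0,0],[0,0,0],[0,0,2.5],[0,0,3],[0,0,3],[0,0,3],[0,0,2.5],[0,0,0],[0,0,0],[0,0,0],[0,0,0],[0,0,0],[0,0,0],[0,0,0]], "angular": [[0,0,0],[0,0,0],[0,0,0],[0,0,0],[0,0,0],[0,0,0],[0,0,0],[0,0,0],[0,0,0],[0,0,0],[0,0,0],[0,0,0],[0,0,0],[0,0,0],[0,0,0],[0,0,0],[0,0,0]], "force": 35}}

```text
clock: 31.45
position: [0.4665, -0.0467, 0.0629]
ee_rot: [-0.742, 3.052, -0.001]
force: [-0.2, -0.9, 6.6]
width: 0.164
gripper_force: 35.0
```

>>> {"method": "carry_out", "body": {"claw": [1,1,1,1,1,1,1,1,1,1,1,1,1,1,1,1,1,1,1,1], "delta_pos": [[-0.046,0.918,0],[-0.046,0.918,0],[-0.046,0.918,0],[-0.046,0.918,0],[-0.046,0.918,0],[-0.046,0.918,0],[-0.046,0.918,0],[-0.046,0.918,0],[-0.046,0.918,0],[-0.046,0.918,0],[-0.046,0.918,0],[-0.046,0.918,0],[-0.046,0.918,0],[-0.046,0.918,0],[-0.046,0.918,0],[-0.046,0.918,0],[-0.046,0.918,0],[-0.046,0.918,0],[0,0,0],[0,0,0]], "angular": [[0,0,0.1],[0,0,0.1],[0,0,0.1],[0,0,0.1],[0,0,0.1],[0,0,0.1],[0,0,0.1],[0,0,0.1],[0,0,0.1],[0,0,0.1],[0,0,0.1],[0,0,0.1],[0,0,0.1],[0,0,0.1],[0,0,0.1],[0,0,0.1],[0,0,0.1],[0,0,0.1],[0,0,0],[0,0,0]]}}

```text
clock: 33.45
position: [0.5261, 0.0857, 0.063]
ee_rot: [1.928, 2.479, 0.003]
force: [0.4, 2.6, 5.5]
width: 0.169
gripper_force: 35.0
```

```bash
python3 - <<'E'
from h import *
s=arm.observe(); d=s['position'][:2]-[.5508,-.0038]; print((np.arctan2(d[1],d[0]))%6.283-2.57,np.hypot(*d),s['force'])
plan(.4685,-.046,.20)
E
```

```text
-0.7302091935127288 0.09288174870536037 [0.36097363 2.62739589 5.5049004 ]
t 33.5 pos [0.5261 0.0857 0.063 ] yaz 0.249 tilt [0.001 0.002] j [-0.51  0.5   0.34  2.   -0.26  0.69  0.24] | turn 0.0 then cm [-11.34  -8.8  -13.73]
```

>>> {"method": "carry_out", "body": {"claw": [1,1,1,1,1], "delta_pos": [[-0.02,0.5,0],[0,0.4,0],[0,0,0],[0,0,0],[0,0,0]], "angular": [[0,0,0.05],[0,0,0.02],[0,0,0],[0,0,0],[0,0,0]]}}

```text
clock: 33.95
position: [0.5269, 0.0856, 0.0625]
ee_rot: [-2.009, -2.402, 0.013]
force: [-27.1, -3.1, 34.2]
width: 0.167
gripper_force: 35.0
```

```bash
python3 - <<'E'
from h import *
s=arm.observe(); d=s['position'][:2]-[.5508,-.0038]; print((np.arctan2(d[1],d[0]))%6.283-2.57,np.hypot(*d),s['force'])
E
```

```text
-0.7377739825428244 0.09250405586030018 [-27.13301816  -3.07826126  34.16539558]
```

The sleeve is at the tight stop (27 N tangential). I'll open without backing off, so the sleeve isn't pulled back.

>>> {"method": "carry_out", "body": {"claw": [5,5,5,5,5,5,5,5], "delta_pos": [[0,0,0],[0,0,0],[0,0,0],[0,-0.7,-3],[0,0,-4],[0,0,-4],[0,0,-3],[0,0,0]], "angular": [[0,0,0],[0,0,0],[0,0,0],[0,0,0],[0,0,0],[0,0,0],[0,0,0],[0,0,0]]}}

```text
clock: 34.75
position: [0.53, 0.0856, 0.2066]
ee_rot: [2.013, 2.407, 0.011]
force: [1.1, -0.8, -0.2]
width: 0.543
gripper_force: 0.0
```

```bash
python3 - <<'E'
from h import *
b=arm.get_image('scene');t=arm.get_image('top');w=arm.get_image('wrist')
for l in ('sleeve_knob','collar_knob'):
  for q in (b,t,w): print(l,[(round(r['conf'],2),np.round(at(q,r['centre'],.078)[:2],4)) for r in arm.place_of(l,q)])
plan(.6334,.039,.20,2.05)
cv2.imwrite('pics/s5.png',cv2.resize(b['frame'][150:320,180:400,::-1],None,fx=3.5,fy=3.5))
E
```

```text
sleeve_knob [(0.56, array([0.5323, 0.0764]))]
sleeve_knob []
sleeve_knob [(0.72, array([0.5273, 0.087 ])), (0.39, array([0.5462, 0.0131]))]
collar_knob [(0.88, array([0.6413, 0.0415])), (0.68, array([0.5316, 0.0773]))]
collar_knob [(0.69, array([0.6288, 0.0315]))]
collar_knob []
t 35.2 pos [0.5267 0.0852 0.2015] yaz 0.178 tilt [-0.    -0.001] j [-0.6   0.32  0.45  1.86 -0.16  1.    0.09] | turn -1.872 then cm [-7.34 -9.01  0.14]
```

View pics/s5.png

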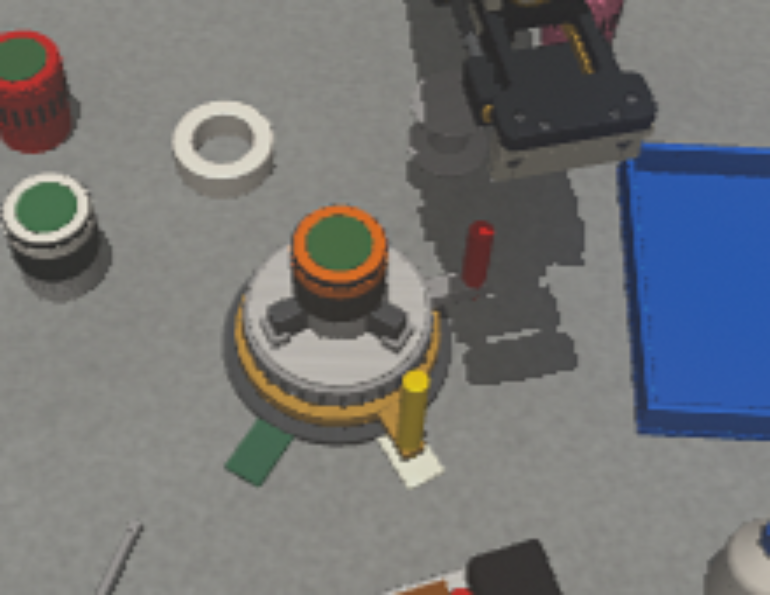

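The crop shows the orange lens upright at (340,260) with jaws in contact, red handle at (480,255) held tight, and yellow handle at (415,410) over the white plate. Next, the collar goes back to locked.

>>> {"method": "carry_out", "body": {"claw": [5,5,5,5,5,5,5,5,5,5,5,5,5,5,5,5,5,5,5,5], "delta_pos": [[0,0,0],[0,0,0],[0,0,0],[0,0,0],[0,0,0],[0,0,0],[0,0,0],[0,0,0],[0,0,0],[0,0,0],[0,0,0],[0,0,0],[0,0,0],[0,0,0],[-1.8,-2.25,0],[-1.8,-2.25,0],[-1.8,-2.25,0],[-1.95,-2.25,0],[0,0,0],[0,0,0]], "angular": [[0,0,-0.1337],[0,0,-0.1337],[0,0,-0.1337],[0,0,-0.1337],[0,0,-0.1337],[0,0,-0.1337],[0,0,-0.1337],[0,0,-0.1337],[0,0,-0.1337],[0,0,-0.1337],[0,0,-0.1337],[0,0,-0.1337],[0,0,-0.1337],[0,0,-0.1337],[0,0,0],[0,0,0],[0,0,0],[0,0,0],[0,0,0],[0,0,0]]}}

```text
clock: 37.2
position: [0.6335, 0.039, 0.2013]
ee_rot: [0.743, -3.051, -0.0]
force: [-0.4, -0.0, -0.6]
width: 0.544
gripper_force: 0.0
```

```bash
python3 - <<'E'
from h import *
w=arm.get_image('wrist')
for l in ('sleeve_knob','collar_knob'):
  for q in (w,): print(l,[(round(r['conf'],2),np.round(at(q,r['centre'],.078)[:2],4)) for r in arm.place_of(l,q)])
plan(.633,.0395,.062,2.05)
E
```

```text
sleeve_knob [(0.6, array([0.5264, 0.0873])), (0.49, array([0.5383, 0.2259]))]
collar_knob [(0.97, array([0.6312, 0.037 ]))]
t 37.4 pos [0.6329 0.04   0.2021] yaz 2.051 tilt [0.001 0.001] j [-0.21  0.47  0.09  1.58 -0.05  1.09  1.94] | turn 0.001 then cm [ 0.   -0.06 14.01]
```

>>> {"method": "carry_out", "body": {"claw": [5,5,5,5,5,5,1,1,1,1,1,1], "delta_pos": [[0,-0.1,2],[0,0,3],[0,0,3],[0,0,3],[0,0,3],[0,0,0],[0,0,0],[0,0,0],[0,0,0],[0,0,0],[0,0,0],[0,0,0]], "angular": [[0,0,0],[0,0,0],[0,0,0],[0,0,0],[0,0,0],[0,0,0],[0,0,0],[0,0,0],[0,0,0],[0,0,0],[0,0,0],[0,0,0]], "force": 25}}

```text
clock: 38.55
position: [0.6347, 0.0386, 0.0631]
ee_rot: [-0.745, 3.051, 0.0]
force: [-0.5, 0.2, 5.9]
width: 0.172
gripper_force: 25.0
```

>>> {"method": "carry_out", "body": {"claw": [1,1,1,1,1,1,1,1,1,1,1,1,1,1], "delta_pos": [[0.046,-0.918,0],[0.046,-0.918,0],[0.046,-0.918,0],[0.046,-0.918,0],[0.046,-0.918,0],[0.046,-0.918,0],[0.046,-0.918,0],[0.046,-0.918,0],[0.046,-0.918,0],[0.046,-0.918,0],[0.02,-0.6,0],[0,-0.4,0],[0,0,0],[0,0,0]], "angular": [[0,0,0.1],[0,0,0.1],[0,0,0.1],[0,0,0.1],[0,0,0.1],[0,0,0.1],[0,0,0.1],[0,0,0.1],[0,0,0.1],[0,0,0.1],[0,0,0.06],[0,0,0.02],[0,0,0],[0,0,0]]}}

```text
clock: 39.95
position: [0.6293, -0.0564, 0.0632]
ee_rot: [0.926, 2.998, 0.004]
force: [4.2, 4.2, 2.9]
width: 0.165
gripper_force: 25.0
```

```bash
python3 - <<'E'
from h import *
s=arm.observe(); d=s['position'][:2]-[.5508,-.0038]; print(np.arctan2(d[1],d[0])+.57,np.hypot(*d),s['force'])
E
```

```text
-0.020400043773125986 0.09443939403393214 [4.24075771 4.20409543 2.85480245]
```

One more small push to be sure of the stop, then release and look.

>>> {"method": "carry_out", "body": {"claw": [1,1,1,1,5,5,5,5,5,5,5,5], "delta_pos": [[0,-0.3,0],[0,-0.2,0],[0,0,0],[0,0,0],[0,0,0],[0,0,0],[0,0,0],[0,0.5,-3],[0,0,-4],[0,0,-4],[0,0,-3],[0,0,0]], "angular": [[0,0,0],[0,0,0],[0,0,0],[0,0,0],[0,0,0],[0,0,0],[0,0,0],[0,0,0],[0,0,0],[0,0,0],[0,0,0],[0,0,0]]}}

```text
clock: 41.15
position: [0.629, -0.0594, 0.2068]
ee_rot: [0.93, 2.994, 0.003]
force: [0.7, -0.4, 0.8]
width: 0.541
gripper_force: 0.0
```

```bash
python3 - <<'E'
from h import *
b=arm.get_image('scene');t=arm.get_image('top');w=arm.get_image('wrist'); save(t,'t6.png')
for l in ('sleeve_knob','collar_knob'):
  for q in (b,t,w): print(l,[(round(r['conf'],2),np.round(at(q,r['centre'],.078)[:2],4)) for r in arm.place_of(l,q)])
for q in (b,t,w):print([(np.round(c*[560,420]),m,np.round(at(q,c,.072)[:2],4)) for c,m in blobs(q,'green',100)])
plan(.4885,-.190,.20,0)
E
```

```text
sleeve_knob [(0.97, array([0.5287, 0.0764])), (0.28, array([0.46 , 0.058]))]
sleeve_knob []
sleeve_knob []
collar_knob [(0.92, array([ 0.626 , -0.0451]))]
collar_knob []
collar_knob [(0.74, array([ 0.6285, -0.0553]))]
[(array([349., 142.]), np.int32(123), array([0.2856, 0.1903])), (array([185., 167.]), np.int32(145), array([ 0.3604, -0.2196])), (array([121., 195.]), np.int32(176), array([ 0.4432, -0.3587])), (array([193., 209.]), np.int32(189), array([ 0.4877, -0.1889])), (array([144., 231.]), np.int32(221), array([ 0.5422, -0.2909])), (array([430., 238.]), np.int32(221), array([0.5768, 0.3288])), (array([252., 283.]), np.int32(102), array([ 0.6712, -0.0557]))]
[(array([150., 170.]), np.int32(202), array([0.5816, 0.3262])), (array([409., 221.]), np.int32(225), array([ 0.5433, -0.2927])), (array([363., 239.]), np.int32(221), array([ 0.4886, -0.1914])), (array([435., 268.]), np.int32(233), array([ 0.4442, -0.3612])), (array([371., 297.]), np.int32(231), array([ 0.3612, -0.2223]))]
[(array([282.,  79.]), np.int32(2912), array([ 5.467e-01, -5.000e-04])), (array([ 56., 154.]), np.int32(1751), array([ 0.4873, -0.1907])), (array([273., 186.]), np.int32(133), array([ 0.6136, -0.0557])), (array([293., 185.]), np.int32(120), array([ 0.6225, -0.0406])), (array([ 21., 260.]), np.int32(599), array([ 0.5396, -0.2848]))]
t 41.6 pos [ 0.6266 -0.0582  0.2014] yaz 0.97 tilt [ 0.001 -0.001] j [-0.28  0.48  0.43  1.62 -0.22  1.09  1.18] | turn 0.97 then cm [-13.18 -13.81   0.16]
```

View pics/t6.png

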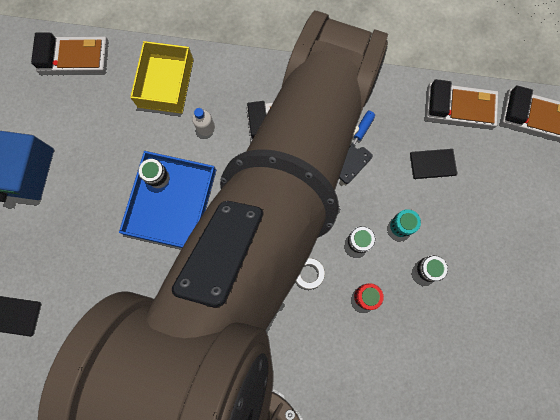

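The top view has the arm over the chuck, one white lens in the tray (150,170), and the other two at (363,239) and (435,268). The collar knob is back at its locked place. Next is the first bench lens.

>>> {"method": "carry_out", "body": {"claw": [8,8,8,8,8,8,8,8,8,8,8,8,8,8,8,8,8], "delta_pos": [[0,0,0],[0,0,0],[0,0,0],[0,0,0],[0,0,0],[0,0,0],[0,0,0],[0,0,0],[0,0,0],[0,0,0],[-2.2,-2.3,0],[-2.8,-2.9,0],[-2.8,-2.9,0],[-2.8,-2.9,0],[-2.6,-2.8,0],[0,0,0],[0,0,0]], "angular": [[0,0,0.097],[0,0,0.097],[0,0,0.097],[0,0,0.097],[0,0,0.097],[0,0,0.097],[0,0,0.097],[0,0,0.097],[0,0,0.097],[0,0,0.097],[0,0,0],[0,0,0],[0,0,0],[0,0,0],[0,0,0],[0,0,0],[0,0,0]]}}

```text
clock: 43.3
position: [0.4887, -0.1906, 0.2024]
ee_rot: [-2.224, -2.219, -0.001]
force: [1.3, 0.6, 0.4]
width: 0.871
gripper_force: 0.0
```

```bash
python3 - <<'E'
from h import *
w=arm.get_image('wrist')
for q in (w,):print([(np.round(c*[560,420]),m,np.round(at(q,c,.072)[:2],4)) for c,m in blobs(q,'green',100)])
plan(.4885,-.190,.035,0)
t=arm.get_image('top');save(t,'t7.png')
E
```

```text
[(array([425.,  57.]), np.int32(554), array([ 0.6045, -0.0749])), (array([277., 201.]), np.int32(1580), array([ 0.4879, -0.1907])), (array([136., 234.]), np.int32(1341), array([ 0.3609, -0.2209])), (array([336., 312.]), np.int32(728), array([ 0.543 , -0.2995]))]
t 43.4 pos [ 0.4895 -0.1897  0.2023] yaz -0.0 tilt [0. 0.] j [-0.29  0.34  0.74  1.89 -0.27  1.01  0.56] | turn -0.0 then cm [-0.04 -0.11 16.73]
```

View pics/t7.png

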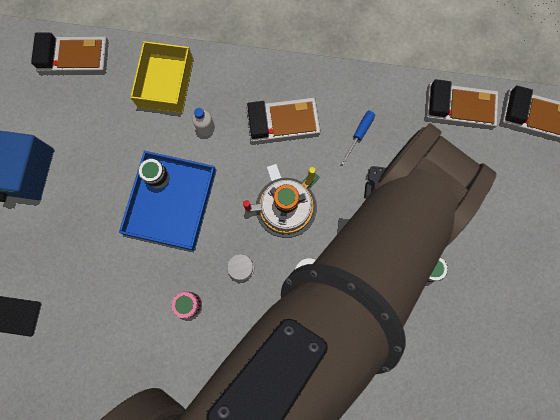

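The top view confirms the orange lens in the chuck (286,197) and the yellow knob (311,172) over the green plate. Grasping the lens at (0.488, -0.190).

>>> {"method": "carry_out", "body": {"claw": [8,8,8,8,8,8,8,4,4,4,4,4,4,4,4,4,4,4], "delta_pos": [[-0.05,-0.1,2],[0,0,3],[0,0,3],[0,0,3],[0,0,3],[0,0,2.7],[0,0,0],[0,0,0],[0,0,0],[0,0,0],[0,0,0],[0,0,0],[0,0,-2],[0,0,-4],[0,0,-4],[0,0,-4],[0,0,-4],[0,0,0]], "angular": [[0,0,0],[0,0,0],[0,0,0],[0,0,0],[0,0,0],[0,0,0],[0,0,0],[0,0,0],[0,0,0],[0,0,0],[0,0,0],[0,0,0],[0,0,0],[0,0,0],[0,0,0],[0,0,0],[0,0,0],[0,0,0]]}}

```text
clock: 45.2
position: [0.4905, -0.1921, 0.2205]
ee_rot: [2.217, 2.216, 0.008]
force: [0.8, -1.8, -3.0]
width: 0.627
gripper_force: 25.0
```

```bash
python3 -c "
from h import *
plan(.473,.246,.21,-.072)"
```

```text
t 45.2 pos [ 0.4905 -0.1921  0.2205] yaz -0.001 tilt [-0.001  0.009] j [-0.31  0.32  0.76  1.87 -0.26  1.04  0.56] | turn 0.071 then cm [43.57 -4.91  0.98]
```

>>> {"method": "carry_out", "body": {"claw": [4,4,4,4,4,4,4,4,4,4,4,4,4,4,4], "delta_pos": [[0,0,0],[2,-0.2,0],[3.6,-0.4,0],[3.6,-0.4,0],[3.6,-0.4,0],[3.6,-0.4,0],[3.6,-0.4,0],[3.6,-0.4,0],[3.6,-0.4,0],[3.6,-0.4,0],[3.6,-0.4,0],[3.6,-0.4,0],[3.6,-0.4,0],[2,-0.3,0],[0,0,0]], "angular": [[0,0,0.071],[0,0,0],[0,0,0],[0,0,0],[0,0,0],[0,0,0],[0,0,0],[0,0,0],[0,0,0],[0,0,0],[0,0,0],[0,0,0],[0,0,0],[0,0,0],[0,0,0]]}}

```text
clock: 46.7
position: [0.4688, 0.2515, 0.2144]
ee_rot: [-2.293, -2.146, 0.001]
force: [-0.4, 0.0, -2.2]
width: 0.629
gripper_force: 25.0
```

```bash
python3 -c "
from h import *
arm.get_image('wrist')
plan(.473,.246,.043,-.072)"
```

```text
t 46.8 pos [0.4693 0.2491 0.2145] yaz -0.068 tilt [-0.001 -0.001] j [-1.07  0.32  0.64  1.85 -0.22  1.03 -0.42] | turn 0.004 then cm [-0.27  0.41 17.15]
```

>>> {"method": "carry_out", "body": {"claw": [4,4,4,4,4,4,4,4,4,7,7,7,7,7,7,7,7,7], "delta_pos": [[-0.3,0.4,2],[0,0,3],[0,0,3],[0,0,3],[0,0,3],[0,0,2],[0,0,0.8],[0,0,0.4],[0,0,0],[0,0,0],[0,0,0],[0,0,0],[0,0,0],[0,0,-2],[0,0,-4],[0,0,-4],[0,0,-4],[0,0,-3]], "angular": [[0,0,0],[0,0,0],[0,0,0],[0,0,0],[0,0,0],[0,0,0],[0,0,0],[0,0,0],[0,0,0],[0,0,0],[0,0,0],[0,0,0],[0,0,0],[0,0,0],[0,0,0],[0,0,0],[0,0,0],[0,0,0]]}}

```text
clock: 48.55
position: [0.4744, 0.2444, 0.216]
ee_rot: [2.299, 2.14, 0.004]
force: [0.1, 0.2, -0.2]
width: 0.762
gripper_force: 0.0
```

```bash
python3 - <<'E'
from h import *
b=arm.get_image('scene');t=arm.get_image('top')
for q in (b,t):print([(np.round(c*[560,420]),m,np.round(at(q,c,.072)[:2],4)) for c,m in blobs(q,'green',100)])
plan(.444,-.360,.2)
E
```

```text
[(array([349., 142.]), np.int32(126), array([0.2856, 0.1906])), (array([185., 167.]), np.int32(145), array([ 0.3604, -0.2196])), (array([121., 195.]), np.int32(175), array([ 0.4433, -0.3587])), (array([384., 200.]), np.int32(184), array([0.4717, 0.2484])), (array([277., 220.]), np.int32(220), array([ 0.5205, -0.0012])), (array([144., 231.]), np.int32(221), array([ 0.5422, -0.2909])), (array([430., 238.]), np.int32(220), array([0.5767, 0.3287])), (array([253., 282.]), np.int32(107), array([ 0.67  , -0.0544]))]
[(array([286., 197.]), np.int32(221), array([ 0.5623, -0.0034])), (array([175., 217.]), np.int32(222), array([0.4771, 0.2454])), (array([409., 221.]), np.int32(223), array([ 0.5433, -0.2927])), (array([435., 268.]), np.int32(233), array([ 0.4442, -0.3612])), (array([371., 297.]), np.int32(233), array([ 0.3612, -0.2223])), (array([184., 305.]), np.int32(240), array([0.2854, 0.1876]))]
t 48.6 pos [0.4762 0.2453 0.2175] yaz -0.071 tilt [0.005 0.005] j [-1.07  0.33  0.65  1.85 -0.23  1.04 -0.4 ] | turn 0.0 then cm [-60.62   1.1    1.45]
```

>>> {"method": "carry_out", "body": {"claw": [8,8,8,8,8,8,8,8,8,8,8,8,8,8,8,8,8,8,8,8], "delta_pos": [[-2,0,0],[-3.5,0.06,0.1],[-3.5,0.06,0.1],[-3.5,0.06,0.1],[-3.5,0.06,0.1],[-3.5,0.06,0.1],[-3.5,0.06,0.1],[-3.5,0.06,0.1],[-3.5,0.06,0.1],[-3.5,0.06,0.1],[-3.5,0.06,0.1],[-3.5,0.06,0.1],[-3.5,0.06,0.1],[-3.5,0.06,0],[-3.5,0.06,0],[-3.5,0.06,0],[-3.5,0.06,0],[-2.6,0,0],[0,0,0],[0,0,0]], "angular": [[0,0,0],[0,0,0],[0,0,0],[0,0,0],[0,0,0],[0,0,0],[0,0,0],[0,0,0],[0,0,0],[0,0,0],[0,0,0],[0,0,0],[0,0,0],[0,0,0],[0,0,0],[0,0,0],[0,0,0],[0,0,0],[0,0,0],[0,0,0]]}}

```text
clock: 50.65
position: [0.4389, -0.361, 0.2003]
ee_rot: [-2.3, -2.137, 0.001]
force: [0.0, -0.0, -0.8]
width: 0.868
gripper_force: 0.0
```

```bash
python3 - <<'E'
from h import *
w=arm.get_image('wrist')
print([(np.round(c*[560,420]),m,np.round(at(w,c,.072)[:2],4)) for c,m in blobs(w,'green',100)])
plan(.4437,-.360,.035)
E
```

```text
[(array([163.,  32.]), np.int32(2281), array([ 0.3603, -0.2209])), (array([401., 109.]), np.int32(1994), array([ 0.5432, -0.2918])), (array([284., 201.]), np.int32(1620), array([ 0.4438, -0.3604]))]
t 50.7 pos [ 0.4396 -0.3601  0.2004] yaz -0.072 tilt [ 0.001 -0.001] j [ 0.03  0.44  0.79  1.79 -0.36  1.06  0.89] | turn 0.0 then cm [ 0.02  0.44 16.54]
```

>>> {"method": "carry_out", "body": {"claw": [8,8,8,8,8,8,8,4,4,4,4,4,4,4,4,4,4,4], "delta_pos": [[0,0.45,2],[0,0,3],[0,0,3],[0,0,3],[0,0,3],[0,0,2.5],[0,0,0],[0,0,0],[0,0,0],[0,0,0],[0,0,0],[0,0,0],[0,0,-2],[0,0,-4],[0,0,-4],[0,0,-4],[0,0,-4],[0,0,0]], "angular": [[0,0,0],[0,0,0],[0,0,0],[0,0,0],[0,0,0],[0,0,0],[0,0,0],[0,0,0],[0,0,0],[0,0,0],[0,0,0],[0,0,0],[0,0,0],[0,0,0],[0,0,0],[0,0,0],[0,0,0],[0,0,0]]}}

```text
clock: 52.5
position: [0.4466, -0.3634, 0.2218]
ee_rot: [2.293, 2.135, 0.004]
force: [0.6, -0.5, -3.2]
width: 0.628
gripper_force: 25.0
```

```bash
python3 -c "
from h import *
arm.get_image('wrist')
plan(.573,.239,.215)"
```

```text
t 52.5 pos [ 0.446 -0.362  0.219] yaz -0.071 tilt [-0.002  0.005] j [ 0.02  0.43  0.81  1.76 -0.35  1.09  0.87] | turn 0.0 then cm [60.85  8.4   0.33]
```

>>> {"method": "carry_out", "body": {"claw": [4,4,4,4,4,4,4,4,4,4,4,4,4,4,4,4,4,4,4,4], "delta_pos": [[2,0.2,0],[3.6,0.5,0],[3.6,0.5,0],[3.6,0.5,0],[3.6,0.5,0],[3.6,0.5,0],[3.6,0.5,0],[3.6,0.5,0],[3.6,0.5,0],[3.6,0.5,0],[3.6,0.5,0],[3.6,0.5,0],[3.6,0.5,0],[3.6,0.5,0],[3.6,0.5,0],[3.6,0.5,0],[3.6,0.5,0],[1.3,0.2,0],[0,0,0],[0,0,0]], "angular": [[0,0,0],[0,0,0],[0,0,0],[0,0,0],[0,0,0],[0,0,0],[0,0,0],[0,0,0],[0,0,0],[0,0,0],[0,0,0],[0,0,0],[0,0,0],[0,0,0],[0,0,0],[0,0,0],[0,0,0],[0,0,0],[0,0,0],[0,0,0]]}}

```text
clock: 54.55
position: [0.5714, 0.239, 0.2153]
ee_rot: [2.3, 2.14, -0.003]
force: [-0.5, -1.0, -2.8]
width: 0.629
gripper_force: 25.0
```

```bash
python3 -c "
from h import *
arm.get_image('wrist')
plan(.573,.239,.043)"
```

```text
t 54.6 pos [0.5717 0.2384 0.2157] yaz -0.073 tilt [-0.001 -0.001] j [-0.96  0.5   0.72  1.64 -0.35  1.14 -0.22] | turn 0.0 then cm [ 0.09  0.15 17.27]
```

>>> {"method": "carry_out", "body": {"claw": [4,4,4,4,4,4,4,4,4,7,7,7,7,7,7,7,7,7,7], "delta_pos": [[0.1,0.15,2],[0,0,3],[0,0,3],[0,0,3],[0,0,3],[0,0,2],[0,0,0.9],[0,0,0.4],[0,0,0],[0,0,0],[0,0,0],[0,0,0],[0,0,0],[0,0,-2],[0,0,-4],[0,0,-4],[0,0,-4],[0,0,-3],[0,0,0]], "angular": [[0,0,0],[0,0,0],[0,0,0],[0,0,0],[0,0,0],[0,0,0],[0,0,0],[0,0,0],[0,0,0],[0,0,0],[0,0,0],[0,0,0],[0,0,0],[0,0,0],[0,0,0],[0,0,0],[0,0,0],[0,0,0],[0,0,0]]}}

```text
clock: 56.5
position: [0.5761, 0.2417, 0.218]
ee_rot: [2.298, 2.139, 0.011]
force: [0.4, -0.3, 0.4]
width: 0.76
gripper_force: 0.0
```

>>> {"method": "carry_out", "body": {"claw": [7,7,7,7,7,7,7,7], "delta_pos": [[3,-2,0],[3,-2,0],[3,-2,0],[3,-2,0],[3,-2,0],[3,-2,0],[0,0,0],[0,0,0]], "angular": [[0,0,0],[0,0,0],[0,0,0],[0,0,0],[0,0,0],[0,0,0],[0,0,0],[0,0,0]]}}

```text
clock: 57.3
position: [0.4658, 0.4301, 0.2125]
ee_rot: [2.296, 2.143, -0.002]
force: [1.4, -1.0, -0.9]
width: 0.759
gripper_force: 0.0
```

```bash
python3 - <<'E'
from h import *
b=arm.get_image('scene');t=arm.get_image('top');save(t,'t9.png')
cv2.imwrite('pics/s9.png',cv2.resize(b['frame'][130:330,100:460,::-1],None,fx=2.2,fy=2.2))
for l in ('sleeve_knob','collar_knob'):
  X=[arm.place_of(l,q) for q in (b,t)]
  if all(X): print(l,tri(ray(b,X[0][0]['centre']),ray(t,X[1][0]['centre'])))
for x,na in blobs(b,'green'):
    for y,nb in blobs(t,'green'):
        P,e=tri(ray(b,x),ray(t,y))
        if e<.005 and -.01<P[2]<.15: print(P.round(4),na,nb)
E
```

```text
sleeve_knob (array([0.53060563, 0.07893626, 0.07396953]), np.float64(0.014782644194413391))
collar_knob (array([ 0.63293336, -0.05339191,  0.07426625]), np.float64(0.009939733751363065))
[0.2855 0.1891 0.0719] 124 239
[ 0.3611 -0.2208  0.0728] 145 232
[0.4764 0.245  0.0781] 181 217
[ 0.5517 -0.0037  0.1184] 220 220
[ 0.543  -0.2915  0.0733] 221 224
[0.5762 0.2423 0.0786] 222 203
[0.5804 0.325  0.0778] 221 202
```

View pics/s9.png

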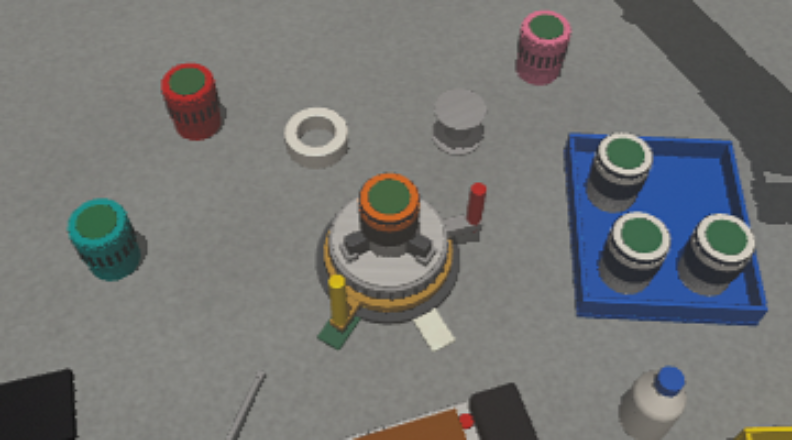

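View pics/t9.png

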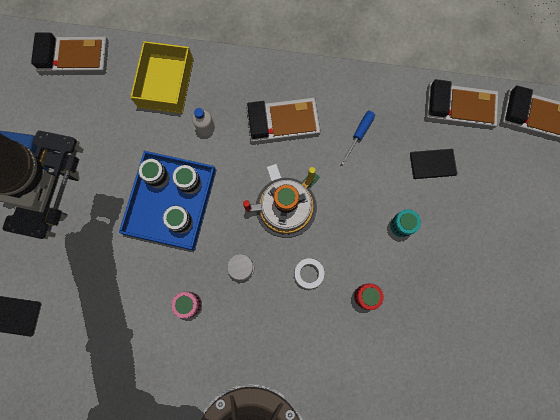

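Both views show three white lenses upright in the tray (top 151,170; 186,178; 176,218). The orange lens sits in the chuck (286,197), yellow is over the green plate, and red is unchanged at the tight stop. The look-alikes are untouched. Handing in.

```bash
python3 -c "
from cell import arm
print(arm.sign_off())"
```

```text
the job is handed in; nothing more can be done
None
```

The changeover is done and handed in at about 57 s: the orange lens is gripped in the chuck at the tight stop, the collar is back on its locked mark, and all three white-ringed lenses stand upright in the blue tray; the verdict was not shown.

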